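# Finger-test the turntable's trip bar

## Task

Test the sprung trip bar that curves round the photo turntable: with your fingertips press it lightly down at the end next to the square switch box, then run them along the bar, following its curve and keeping it about half-way down but never down to its stop, until you reach the end next to the round post. Then take the hand away so that the bar springs up, leaving the copper cone, the pot and everything else on the bench where they are.

Things in the scene. Friction and masses are not known exactly. Their poses are not given: they have to be found in the camera images.
- stand: fixed grey photo-turntable stand: a plate 265 x 300 x 30 mm with a round turntable (136 mm across, top 42 mm above the table) on it. Origin on the table right under the turntable's axis, which is also the centre of the bar's curve; x points from the turntable away from the middle of the bar, y along the plate, z up. It carries the bar.
- bar (a joint): how far the trip bar is pressed down, m: 0 at rest, 0.014 at its stop. One bent bare aluminium tube, 20 mm thick, its top line 66 mm above the table at rest, curved round the turntable through 150 degrees at 130 mm radius (tube's centre line), open towards the stand's +x. Pressed anywhere it goes straight down, level: 2 N starts it, 12 N reaches the stop; springs lift it back.
- bar_p0 (a point): point on the highest line of the bar, -69 degrees round the curve from its middle (negative: the stand's +y side); goes down with the bar; the tube's rounded tip is 24 mm further along
- bar_p1 (a point): point on the highest line of the bar, -46 degrees round the curve from its middle (negative: the stand's +y side); goes down with the bar
- bar_p2 (a point): point on the highest line of the bar, -23 degrees round the curve from its middle (negative: the stand's +y side); goes down with the bar
- bar_p3 (a point): point on the highest line of the bar, 0 degrees round the curve from its middle (negative: the stand's +y side); goes down with the bar
- bar_p4 (a point): point on the highest line of the bar, 23 degrees round the curve from its middle (negative: the stand's +y side); goes down with the bar
- bar_p5 (a point): point on the highest line of the bar, 46 degrees round the curve from its middle (negative: the stand's +y side); goes down with the bar
- bar_p6 (a point): point on the highest line of the bar, 69 degrees round the curve from its middle (negative: the stand's +y side); goes down with the bar; the tube's rounded tip is 24 mm further along
- switch_box: grey square switch box, 40 x 38 mm and 34 mm high (its top is 64 mm above the table), fixed on the stand's plate just past one end of the bar; origin at the centre of its underside. Which end varies.
- end_post: slim round steel post, 18 mm across and 34 mm high, fixed on the plate just past the other end of the bar; origin at the centre of its underside
- cone: the copper cone, 68 mm across and 56 mm high, loose on the turntable inside the bar's curve; origin at the centre of its underside
- pot: small open steel pot for screws, 34 mm across and 28 mm high, loose on the stand's plate behind the turntable; origin at the centre of its underside
- screwdriver: loose screwdriver lying on the table left of the stand
- jar: loose glass jar with a steel cap, 66 mm across and 85 mm high, on the table left of the stand; origin at the centre of its underside
- tape: loose ring of tape lying flat, 90 mm across and 25 mm high, on the table right of the stand; origin at the centre of its underside
- mug: loose white mug, 80 mm across and 90 mm high, on the table right of the stand; origin at the centre of its underside
- tripod_head: loose tripod head, 60 x 70 mm and 52 mm high, on the table right of the stand; origin at the centre of its underside
Not all that is in view belongs to the job. There is more than one size of the cone; the job needs the larger. Leave any red look-alike of the pot alone.

How it is judged (in metres and radians):
On the way, in this order (a step that is already met when the one before it is completed fails the run):
1. fingertips on the bar next to the switch box, bar pressed down (value of joint bar above 0.0015 m and contact force between the fingers and stand above 0.3 N and ((horizontal distance between switch_box and bar_p0 below 0.1 m and horizontal distance between the grasp point and bar_p0 below 0.02 m) or (horizontal distance between switch_box and bar_p6 below 0.1 m and horizontal distance between the grasp point and bar_p6 below 0.02 m))), for 0.05 s.
2. fingertips on the bar at point 2 of 7 along it, bar pressed down (value of joint bar above 0.0015 m and contact force between the fingers and stand above 0.3 N and ((horizontal distance between switch_box and bar_p0 below 0.1 m and horizontal distance between the grasp point and bar_p1 below 0.02 m) or (horizontal distance between switch_box and bar_p6 below 0.1 m and horizontal distance between the grasp point and bar_p5 below 0.02 m))), for 0.05 s.
3. fingertips on the bar at point 3 of 7 along it, bar pressed down (value of joint bar above 0.0015 m and contact force between the fingers and stand above 0.3 N and ((horizontal distance between switch_box and bar_p0 below 0.1 m and horizontal distance between the grasp point and bar_p2 below 0.02 m) or (horizontal distance between switch_box and bar_p6 below 0.1 m and horizontal distance between the grasp point and bar_p4 below 0.02 m))), for 0.05 s.
4. fingertips on the bar at point 4 of 7 along it, bar pressed down (value of joint bar above 0.0015 m and contact force between the fingers and stand above 0.3 N and ((horizontal distance between switch_box and bar_p0 below 0.1 m and horizontal distance between the grasp point and bar_p3 below 0.02 m) or (horizontal distance between switch_box and bar_p6 below 0.1 m and horizontal distance between the grasp point and bar_p3 below 0.02 m))), for 0.05 s.
5. fingertips on the bar at point 5 of 7 along it, bar pressed down (value of joint bar above 0.0015 m and contact force between the fingers and stand above 0.3 N and ((horizontal distance between switch_box and bar_p0 below 0.1 m and horizontal distance between the grasp point and bar_p4 below 0.02 m) or (horizontal distance between switch_box and bar_p6 below 0.1 m and horizontal distance between the grasp point and bar_p2 below 0.02 m))), for 0.05 s.
6. fingertips on the bar at point 6 of 7 along it, bar pressed down (value of joint bar above 0.0015 m and contact force between the fingers and stand above 0.3 N and ((horizontal distance between switch_box and bar_p0 below 0.1 m and horizontal distance between the grasp point and bar_p5 below 0.02 m) or (horizontal distance between switch_box and bar_p6 below 0.1 m and horizontal distance between the grasp point and bar_p1 below 0.02 m))), for 0.05 s.
7. fingertips on the bar next to the round post, bar pressed down (value of joint bar above 0.0015 m and contact force between the fingers and stand above 0.3 N and ((horizontal distance between switch_box and bar_p0 below 0.1 m and horizontal distance between the grasp point and bar_p6 below 0.02 m) or (horizontal distance between switch_box and bar_p6 below 0.1 m and horizontal distance between the grasp point and bar_p0 below 0.02 m))), for 0.05 s.
At the end, for the whole second after the job is handed in: the bar was traced from box end to post end, pressed at least 1.5 mm by the fingers with the grasp point within 20 mm (seen from above) of its seven points in order; it is back up within 1 mm, loose things are within 12 mm of their start, cone and pot upright (value of joint bar below 0.001 m and distance of each of cone, pot, screwdriver, jar, tape, mug, tripod_head from where it was at the start of the episode below 0.012 m and angle between each of cone, pot's own z axis and vertical below 0.1 rad); the robot touches nothing.
It fails at once if the bar is pressed down to its stop (more than 13 mm of its 14 mm) (value of joint bar above 0.013 m).
It fails at once if the fingers press or squeeze the stand or its bar hard (over 25 N) (contact force between the fingers and stand above 25 N).
It fails at once if a loose thing on the stand or the table is shifted, lifted or carried (more than 12 mm) (distance of any of cone, pot, screwdriver, jar, tape, mug, tripod_head from where it was at the start of the episode above 0.012 m).
It also fails if it takes over 54 s, if anything falls off the work surface, if the arm or the gripper's body presses on something with over 40 N, if the wrist force passes 120 N, or if a joint passes its speed limit or range.

## Robot

A 6-joint arm with a two-finger parallel gripper is mounted at the origin on the work surface. World frame = base frame: x ahead of the robot, y to its left, z up, the work surface at z = 0. Lengths are in mm, angles in rad, forces in N, time in s.
With the tool pointing down it reaches from about 350 to 725 mm from the base axis. Payload 4.3 kg.
Tool frame: the origin (TCP) lies at the very end of the fingers, on their centre line; the grasp point (between the pads) lies r.pinch_z behind it (r.pinch_z is the distance from the TCP to the grasp point, in mm); z points along the fingers, y is the line along which they close (so a half turn about z gives the same grasp; the last joint's range is limited). The gripper opens to 85 mm and grips with 20 to 120 N. Pads are 22 mm wide; open, the fingers measure 114 mm over their backs; the gripper's body (76 mm by 85 mm) begins 54 mm behind the grasp point. The pads swing forward as they close: fully open they stand 13 mm farther back than shut.
Start: joints at [-1.35, 0.377, 0.081, 1.274, 0, 1.46], TCP at [186.772, -543.86, 231.329] pointing down, gripper open.
Joint ranges: [-2.72, 2.72], [-0.84, 1.66], [-1.02, 1.22], [-1.77, 2.12], [-1.37, 1.28], [-3.14, 3.14]. Speed limits (rad/s): [2.57, 2.57, 3.14, 3.14, 3.14, 3.14].

## Interface

Orientations are given as [roll, pitch, yaw] about the fixed x, y, z axes, in that order (R = Rz(yaw) Ry(pitch) Rx(roll)).
In Python, from bench import r gives the robot as it stands. The module is installed in compiled form; this text tells all that it offers. Calls block until the motion is done:
- r.move_to(position, orientation): joint-space move of the TCP to a pose.
- r.move_l(position, rot=None, max_speed=150): straight line of the TCP; rot=None keeps the orientation; max_speed is the mean speed in mm/s.
- r.move_j(angles): joint-space move.
- r.set_gripper(opening, f_grip=None): opening from 0.0 (shut) to 1.0 (fully open); f_grip is the grip in N (None keeps the last); returns when the fingers have stopped.
- r.wait(seconds).
- r.ik(position, orientation): joint angles nearest the present ones, or None.
- r.read_camera(name): name is "side" or "top" or "wrist"; returns the picture (400x640x3 uint8, red, green, blue); there is no depth.
- r.camera_info(name): a dict with "camera_matrix" (3x3 intrinsics, pixels), "origin" and "rotation" of the camera in the world; the wrist camera has in their place "hand_eye" (4x4, takes a point from camera to tool coordinates, whose origin is the TCP and whose axes are the flange's). Camera axes: x right, y up, looking along -z (the intrinsics and any distortion apply to the point x, -y, -z); pixel columns grow to the right and rows downward; lengths in mm; the calibration is good to about 2 mm. A picture is of the moment at which its call begins: read the wrist's pose just before it. camera_info takes no time and is no camera call.
A pose or a line that the arm cannot do raises r.Unreachable and nothing moves.
- r.finish_job(): hands the job in; it is judged then, once.
Readings, each from a call of its own:
- r.get_time_s(): time.
- r.get_joint_pos(): joint angles.
- r.get_joint_vel(): joint speeds.
- r.get_joint_torque(): joint torques, N m.
- r.get_tool_pos(): TCP position.
- r.get_ee_rot(): TCP orientation.
- r.get_contact_force(): force on the tool from outside, world axes, zero at the start.
- r.get_wrist_torque(): the same for the moment, N m.
- r.get_opening(): opening from 0.0 (shut) to 1.0 (fully open).
- r.get_grip_force(): force on a finger pad.
Only numpy, scipy, OpenCV 4.12 (cv2) and the standard library are available. Lean on these libraries where they do the work, as an engineer would, in place of code of your own. Each camera call takes 0.05 s, during which the arm holds its last target. There are 200 camera calls.

## Working session

There is one attempt and no reset: what is moved stays moved. The work goes in short steps, each a Python script; the robot and the scene stay as the last script left them, time stands still between calls to the robot, and variables do not carry over. Pictures are saved under pics/ and viewed, at most 10 in all, crops included, and the job is handed in when it is done.

```bash
mkdir -p pics; python3 - <<'E'
from bench import r
import cv2,numpy as np
for n in("top","side"):
    im=r.read_camera(n); cv2.imwrite(f"pics/{n}0.png",im[...,::-1]); print(n,r.camera_info(n))
print(r.camera_info("wrist"),r.pinch_z,r.get_time_s(),r.get_ee_rot(),r.get_opening(),r.get_contact_force())
E
```

```text
top {'camera_matrix': array([[491.22984882,   0.        , 317.61227192],
       [  0.        , 491.22984882, 207.8022067 ],
       [  0.        ,   0.        ,   1.        ]]), 'origin': array([ 399.28333712,    4.14195222, 1332.84315247]), 'rotation': array([ 0.15120372,  0.01272649, -1.58435837])}
side {'camera_matrix': array([[469.97171363,   0.        , 321.37632866],
       [  0.        , 469.97171363, 201.98868517],
       [  0.        ,   0.        ,   1.        ]]), 'origin': array([ 316.35601286, 1322.32324928,  941.06525153]), 'rotation': array([ 1.00425264, -0.01463835, -2.93943265])}
{'camera_matrix': array([[309.63837812,   0.        , 317.89162235],
       [  0.        , 309.63837812, 194.66160637],
       [  0.        ,   0.        ,   1.        ]]), 'hand_eye': array([[ 2.75424041e-04,  9.56817553e-01,  2.90689000e-01,
         7.46241613e+01],
       [ 9.99999613e-01, -5.06530814e-04,  7.19785198e-04,
         8.87671222e-01],
       [ 8.35946047e-04,  2.90688689e-01, -9.56817322e-01,
        -1.41905744e+02],
       [ 0.00000000e+00,  0.00000000e+00,  0.00000000e+00,
         1.00000000e+00]])} 18.700000000000003 0.1 [-3.13979998e+00 -1.66485993e-04  3.30797712e-01] 0.9991997230187174 [ 0.46846675 -0.53438072  0.28294255]
```

View pics/top0.png

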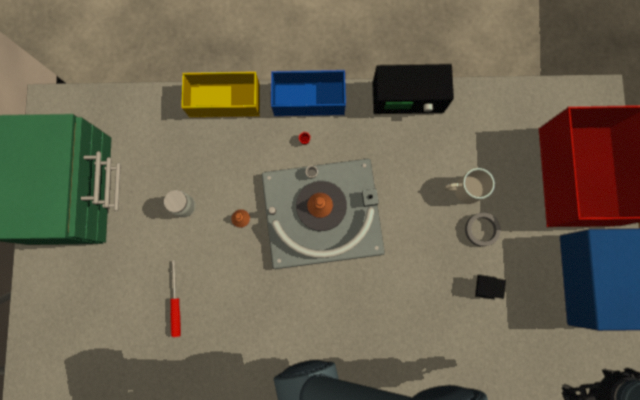

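View pics/side0.png

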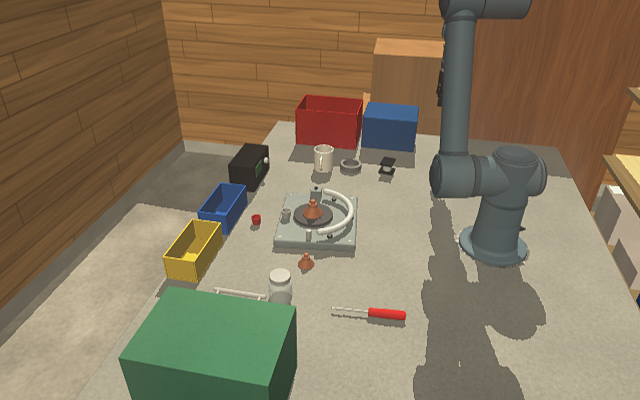

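The top view shows the stand near (322,212), with the bar opening away from the robot. The switch box is on the right (370,198), the round post on the left (271,210), and the large cone on the turntable (320,205). The side view agrees. The box is on the stand's -y side, so the run goes from p6 to p0.

```bash
cat > h.py <<'E'
import numpy as np,cv2
from scipy.spatial.transform import Rotation as Rn
from scipy.optimize import least_squares
from bench import r
def campose(n):
    i=r.camera_info(n); K=i["camera_matrix"]
    if n!="wrist": return K,np.array(i["origin"]),Rn.from_euler("xyz",i["rotation"]).as_matrix()
    R=Rn.from_euler("xyz",r.get_ee_rot()).as_matrix(); H=i["hand_eye"]
    return K,R@H[:3,3]+r.get_tool_pos(),R@H[:3,:3]
def cast(P,uv,z):
    K,o,R=P; uv=np.atleast_2d(uv).astype(float)
    d=np.c_[(uv[:,0]-K[0,2])/K[0,0],-(uv[:,1]-K[1,2])/K[1,1],-np.ones(len(uv))]@R.T
    return (o+d*((z-o[2])/d[:,2])[:,None])[:,:2]
def project(P,p):
    K,o,R=P; q=(np.atleast_2d(p)-o)@R
    return np.c_[K[0,2]-K[0,0]*q[:,0]/q[:,2],K[1,2]+K[1,1]*q[:,1]/q[:,2]]
def biggest(m):
    n,l,s,c=cv2.connectedComponentsWithStats(m.astype(np.uint8)); return l==1+np.argmax(s[1:,4])
def bar(P,im,roi,thr,z=58):
    hsv=cv2.cvtColor(im,cv2.COLOR_RGB2HSV); m=np.zeros(im.shape[:2],bool)
    u0,v0,u1,v1=roi; m[v0:v1,u0:u1]=((hsv[...,2]>thr)&(hsv[...,1]<60))[v0:v1,u0:u1]
    m=biggest(m); v,u=np.nonzero(m); xy=cast(P,np.c_[u,v],z)
    f=least_squares(lambda p:np.hypot(*(xy-p[:2]).T)-p[2],[*xy.mean(0),130],loss="soft_l1",f_scale=3)
    c=f.x[:2]; f2=least_squares(lambda p:np.hypot(*(xy-p[:2]).T)-130,c)
    d=xy-f2.x; a=np.unwrap(np.sort(np.arctan2(d[:,1],d[:,0])%(2*np.pi)))
    rr=np.hypot(*d.T)
    print("fit",f.x,"c130",f2.x,"ang",np.degrees(a[[0,-1]]),"mid",np.degrees(a[[0,-1]].mean()),"r pct",np.percentile(rr,[2,50,98]),"n",len(u))
    return f2.x,m
E
python3 - <<'E'
from h import *
P=campose("top"); im=r.read_camera("top")
for t in(165,185,200): c,m=bar(P,im,(262,190,385,268),t)
print("box",cast(P,(370,198),64),"post",cast(P,(271,210),64))
E
```

```text
fit [604.02797888   6.41067784 130.42284511] c130 [603.5303758    6.34802422] ang [109.21156621 264.45566337] mid 186.83361478991728 r pct [124.26788074 130.00883263 135.67405998] n 605
fit [604.45049014   6.17623248 130.80040833] c130 [603.43118857   6.00560439] ang [111.27048104 262.27820244] mid 186.77434174147604 r pct [127.50942739 129.96556358 132.91244622] n 209Traceback (most recent call last):
  File "<stdin>", line 3, in <module>
  File "h.py", line 22, in bar
    m=biggest(m); v,u=np.nonzero(m); xy=cast(P,np.c_[u,v],z)
  File "h.py", line 18, in biggest
    n,l,s,c=cv2.connectedComponentsWithStats(m.astype(np.uint8)); return l==1+np.argmax(s[1:,4])
                                                                              ~~~~~~~~~^^^^^^^^^
    return _wrapfunc(a, 'argmax', axis=axis, out=out, **kwds)
    return bound(*args, **kwds)
ValueError: attempt to get argmax of an empty sequence
```

```bash
python3 - <<'E'
from h import *
r.set_gripper(0.0)
r.move_to([600,6,260],[np.pi,0,np.pi])
print(r.get_tool_pos(),r.get_ee_rot(),r.get_joint_pos(),r.get_time_s(),r.get_contact_force(),r.get_opening())
P=campose("wrist"); im=r.read_camera("wrist"); cv2.imwrite("pics/w1.png",im[...,::-1].copy())
c=np.array([603.5,6.2]); out=im.copy()
for phi in(69,46,23,0,-23,-46,-69):
    a=np.radians(186.8+phi); uv=project(P,[*(c+130*np.array([np.cos(a),np.sin(a)])),66])[0]
    cv2.circle(out,tuple(int(x) for x in uv.round()),3,(255,0,0),-1)
cv2.imwrite("pics/w1o.png",out[...,::-1])
for t in(150,165,185):
    try:bar(P,im,(20,20,620,380),t)
    except Exception as e:print(e)
E
```

```text
[599.97754084   5.1063916  259.95836978] [-3.14131868e+00 -9.76980128e-05  3.14014870e+00] [-9.70391834e-02  4.27362715e-01  2.29602485e-01  1.37310720e+00
 -2.82049872e-04 -9.55952310e-02] 3.3583 [ 0.35713766 -0.16868263 -0.68354159] -0.005136328399091875
fit [551.64015918   2.26662048 137.19721198] c130 [562.69552862   4.13235641] ang [ 0.27515838 -0.31182301] mid -0.01833231336556208 r pct [ 93.0616409  129.01072031 175.67195014] n 9047
fit [602.7505077    6.439374   130.77433382] c130 [601.88384479   6.34125833] ang [107.75424686 265.83611818] mid 186.79518251865875 r pct [122.13692222 130.19273358 137.57229467] n 5497
fit [602.73094668   6.23408631 130.94782098] c130 [601.62506696   6.12777335] ang [107.93844566 265.48023745] mid 186.70934155074573 r pct [123.20110744 130.14284594 136.70513617] n 4814
```

View pics/w1o.png

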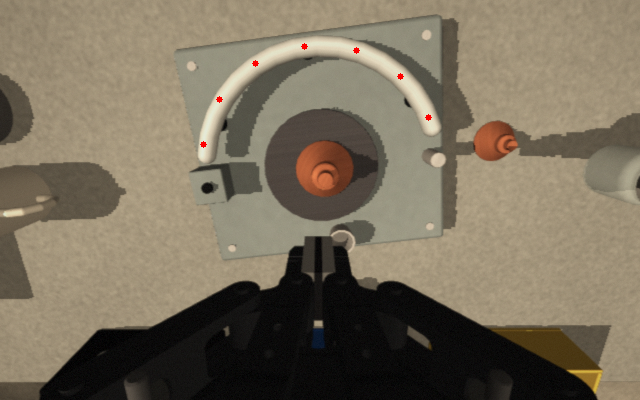

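The wrist view agrees: the predicted points sit on the bar's crest, the box is at its left end (210,185), and the post is at its right end (437,158). The fitted centre is about (602.6, 6.2) with the middle at 186.8°. Next is the press at p6.

```bash
cat >> h.py <<'E'
C=np.array([602.6,6.7]); 
def pt(phi,z):
    a=np.radians(186.8+phi); return [*(C+130*np.array([np.cos(a),np.sin(a)])),z]
E
python3 - <<'E'
from h import *
r.move_to(pt(68,130),[np.pi,0,np.pi]); r.move_l(pt(68,80)); r.wait(.3)
b=np.array(r.get_contact_force()); np.save("b.npy",b); print(b,r.get_tool_pos(),pt(68,80))
for z in(68,65,63,61,60):
    r.move_l(pt(68,z),max_speed=30); r.wait(.15)
    F=np.array(r.get_contact_force())-b; print(z,F.round(2),np.round(r.get_tool_pos(),2),r.get_time_s())
    if F[2]>8: break
E
```

```text
[0.06360879 0.29347613 0.46905407] [ 569.34707303 -118.96726999   81.06444779] [np.float64(568.5154067766877), np.float64(-118.75214428140049), 80]
68 [-0.29 -1.29 -0.88] [ 568.66 -118.83   68.15] 5.65
65 [ 0.7  -1.1   1.69] [ 569.19 -118.96   65.5 ] 6.05
63 [ 2.1  -0.69  2.88] [ 569.12 -118.95   63.34] 6.45
61 [ 1.89 -0.39  5.12] [ 569.12 -118.96   61.43] 6.85
60 [3.   0.06 4.93] [ 569.12 -118.93   60.52] 7.25
```

```bash
python3 - <<'E'
from h import *
b=np.load("b.npy"); z=59.3
r.move_l(pt(68,z),max_speed=20)
for phi in np.linspace(68,-69,13)[1:]:
    r.move_l(pt(phi,z),max_speed=35)
    F=np.mean([np.array(r.get_contact_force())-b for _ in range(3)],0); p=r.get_tool_pos()
    print(round(phi,1),F.round(1),np.round(p-np.array(pt(phi,z)),2),round(p[2],2),round(r.get_time_s(),2))
    if F[2]<2.5: z-=.7
    elif F[2]>9.5: z+=1
    if F[2]>12: print("high");break
r.wait(.2); print(r.get_contact_force()-b)
E
```

```text
56.6 [ 3.  -1.3  5.4] [ 1.44 -0.66  0.97] 60.27 8.39
45.2 [ 2.  -1.3  5.7] [ 1.37 -0.84  0.91] 60.21 9.28
33.8 [ 2.2 -2.8  5.8] [ 1.19 -0.96  0.82] 60.12 10.18
22.3 [ 0.9 -2.6  5.6] [ 0.96 -1.04  0.72] 60.02 11.07
10.9 [ 0.2 -3.6  5.6] [ 0.63 -1.09  0.58] 59.88 11.96
-0.5 [ 0.5 -4.2  5.1] [ 0.18 -1.16  0.41] 59.71 12.85
-11.9 [-0.2 -3.3  6.3] [-0.29 -1.18  0.23] 59.53 13.74
-23.3 [-0.7 -3.1  6.1] [-0.84 -1.16  0.01] 59.31 14.63
-34.8 [-1.3 -3.9  6.7] [-1.41 -1.22 -0.2 ] 59.1 15.53
-46.2 [-1.2 -4.1  6.7] [-1.92 -1.23 -0.4 ] 58.9 16.42
-57.6 [-2.6 -3.8  7.1] [-2.38 -1.16 -0.56] 58.74 17.31
-69.0 [-3.  -3.4  6.2] [-2.61 -1.03 -0.63] 58.67 18.2
[-3.13871059 -1.54622472  6.17015359]
```

```bash
python3 - <<'E'
from h import *
r.move_l(pt(-69,90),max_speed=60); r.move_l(pt(-69,260)); r.move_to([600,6,260],[np.pi,0,np.pi]); r.wait(.5)
P=campose("wrist"); im=r.read_camera("wrist"); cv2.imwrite("pics/w2.png",im[...,::-1].copy()); bar(P,im,(20,20,620,380),165)
print(r.get_time_s(),r.get_contact_force())
a=cv2.imread("pics/w1.png"); b=im[...,::-1]
print("changed px",(cv2.absdiff(a,b).max(2)>60).sum())
t=r.read_camera("top"); cv2.imwrite("pics/t2.png",t[...,::-1].copy())
E
```

```text
fit [602.76512227   6.45669643 130.77501562] c130 [601.89850088   6.36160304] ang [107.67492369 265.93233923] mid 186.80363146022347 r pct [122.13359172 130.16382291 137.56809619] n 5507
21.475 [ 0.11584242 -0.08062055  0.07171072]
changed px 240
```

View pics/w2.png

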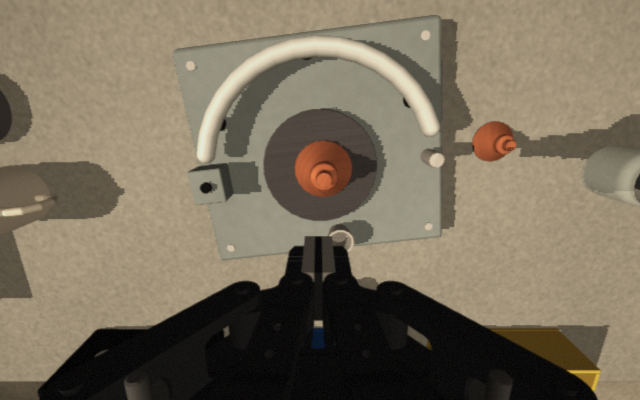

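The picture matches the one before the trace: the bar is up and fits the same circle, and the cone (323,168) and pot (342,240) have not moved.

```bash
python3 -c "
from bench import r
print(r.finish_job())"
```

```text
the job is handed in; nothing more can be done
None
```

I traced the bar from the switch-box end to the post end at about half depth (roughly 5–7 N), it sprang back up, the wrist view showed the cone and pot where they were, and I handed the job in at about 21.5 s; no verdict was returned.

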